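# Check the spring return of a mirror mount both ways

## Task

Check the springs of the small mirror mount: with the fingertips, press its right front pad down until the pointer stands level with the red mark, keep it there for one second, then let go so that the plate springs back to the middle. Then do the same with its left front pad and the blue mark. Do not push the pointer clearly past either mark, do not touch the mirror, and leave the mount, its marks and the tools round it where they are; nothing is to be picked up.

Things in the scene. Friction and masses are not known exactly. Their poses are not given: they have to be found in the camera images.
- mount: Grey base, 130 (its x) x 265 (y) x 16 mm, loose but heavy (about 2 kg). Origin on its underside, below the tilt plate's centre; it reaches from y = -100 to +165 mm. Its -x is the front, towards the robot at yaw 0 (yaw varies from -0.25 to 0.5), +y left. At y = 121 to 165 mm a white scale post, 94 mm high, ticks every 5 mm. Bearing lugs at x = -58 and +58 mm, y = 0, 62 mm high.
- tilt_plate (a joint): Tilt (rad) of the aluminium plate, 100 (x) x 180 (y) x 10 mm, about a level axis along the mount's x through its centre, 50 mm above the table. 0 = level (rest, pointer at the longest, middle tick), positive = right side down, pointer up; stops at +-0.28. Springs hold it at 0: pressing a pad takes 4 to 8 N at the marks; it springs back when let go.
- pointer_tip (a point): Tip of the thin orange pointer that sticks out of the plate's left edge; it lies 136 mm left of the tilt axis at the height of that axis (50 mm above the table at rest), in front of the scale. It moves up and down with the plate, 136 mm per rad, that is 1.8 mm for each mm that a pad moves.
- red_mark (a point): Inner end of the red mark clipped to the scale post, 13 to 26 mm above the middle tick; the pointer is level with it when both have the same height. The mark can slide if knocked.
- blue_mark (a point): Inner end of the blue mark clipped to the scale post, 13 to 26 mm below the middle tick; as the red one.
- right_pad: Round black rubber pad, 28 mm across and 5 mm thick, on the plate's right front corner, 33 mm in front of and 75 mm to the right of the mount's centre. Origin at the middle of its underside (on the plate, 55 mm above the table at rest), z out of the plate; the pad's top is 5 mm higher, 60 mm above the table. Pressing it raises the pointer.
- left_pad: The same pad on the left front corner, 33 mm in front of and 75 mm to the left of the mount's centre. Pressing it lowers the pointer.
- mirror: Round mirror, 68 mm across with its dark rim, 4.5 mm thick, on the centre of the tilt plate. Origin at the centre of its underside. Not to be touched.
- needle_file: Needle file with a white handle, 12 x 179 x 12 mm, lying in front of the mount; leave alone. Origin at the centre of its underside, long axis y.
- nose_pliers: Blue-handled fine-nose pliers, 52 x 150 x 10 mm, lying in front and to the left of the mount; leave alone. Origin at the centre of the underside, long axis y.
- marker: White marker pen with a black cap, 17 x 135 x 16 mm, lying close behind the mount (another lies far off); leave alone. Origin at the centre of the underside, long axis y.
- masking_roll: Roll of masking tape, 104 mm across, 25 mm high, lying behind and to the left of the mount; leave alone. Origin at the centre of the underside.

How it is judged:
On the way, in this order (a step that is already met when the one before it is completed fails the run):
1. the right pad is pressed by the fingers and the pointer stays within 5 mm of the red mark for 0.7 s (z of pointer_tip in the frame of red_mark between -0.005 and 0.005 m and contact force between the fingers and right_pad above 1 N), for 0.7 s.
2. the pads are let go and the plate is back in the middle (value of joint tilt_plate between -0.025 and 0.025 rad and contact force between anything else and left_pad below 0.2 N and contact force between anything else and right_pad below 0.2 N), for 0.2 s.
3. the left pad is pressed by the fingers and the pointer stays within 5 mm of the blue mark for 0.7 s (z of pointer_tip in the frame of blue_mark between -0.005 and 0.005 m and contact force between the fingers and left_pad above 1 N), for 0.7 s.
At the end, for the whole second after the job is handed in: After the red and then the blue mark were reached, the pads are let go, the plate rests within 0.025 rad of level, the mount is within 10 mm and each tool within 20 mm of where it stood (all of step 2 and velocity of joint tilt_plate between -0.05 and 0.05 rad/s and distance of mount from where it was at the start of the episode below 0.01 m and distance of each of needle_file, nose_pliers, marker, masking_roll from where it was at the start of the episode below 0.02 m); the robot touches nothing.
It fails at once if the pointer goes more than 10 mm beyond the red or the blue mark (z of pointer_tip in the frame of red_mark above 0.01 m or z of pointer_tip in the frame of blue_mark below -0.01 m).
It fails at once if the mirror is touched (contact force between anything else and mirror above 0.3 N).
It fails at once if the mount is lifted or shifted by more than 10 mm, or a mark is (distance of any of mount, red_mark, blue_mark from where it was at the start of the episode above 0.01 m).
It fails at once if a tool is moved or lifted by more than 20 mm (distance of any of needle_file, nose_pliers, marker, masking_roll from where it was at the start of the episode above 0.02 m).
It also fails if it takes over 51 s, if anything falls off the work surface, if the arm or the gripper's body presses on something with over 40 N, if the wrist force passes 120 N, or if a joint passes its speed limit or range.

## Robot

A 6-joint arm with a two-finger parallel gripper is mounted at the origin on a cart in front of the work surface, level with it; the furniture and walls round the work are solid. World frame = base frame: x ahead of the robot, y to its left, z up, the work surface at z = 0. Lengths are in m, angles in rad, forces in N, time in s.
With the tool pointing down it reaches from about 0.4 to 0.825 m from the base axis. Payload 7 kg.
Tool frame: the origin (TCP) lies at the centre of the arm's flange, where the gripper is bolted on; the fingertips stand 178 mm ahead of it and the grasp point (between the pads) lies 159 mm ahead of it; z points along the fingers, y is the direction in which the jaws open and shut (so a half turn about z gives the same grasp; the last joint's range is limited). The gripper opens to 88 mm and grips with 3 to 60 N. Pads are 19 mm wide; open, the fingers measure 130 mm over their backs; the gripper's body (78 mm by 193 mm) begins 47 mm behind the grasp point.
Start: joints at [1.452, 0.359, 0.012, 0, -1.224, -0.288], TCP at [0.267, 0.62, 0.405] pointing down, gripper open.
Joint ranges: [-3.07, 3.07], [-1.43, 2.12], [-1.02, 1.25], [-3.03, 1.67], [-3.05, -0], [-3.03, 3.03]. Speed limits (rad/s): [2.39, 2.39, 3.01, 3.14, 3.14, 3.14].

## Interface

Orientations are given as [roll, pitch, yaw] about the fixed x, y, z axes, in that order (R = Rz(yaw) Ry(pitch) Rx(roll)).
In Python, from station import arm gives the robot as it stands.
- The arm moves only by the shell command python3 -m handwheel 'ROWS' [OPENING] [FORCE]. ROWS is JSON, a list of rows, each a list of 4 numbers: the shift along the world's x, y, z in cm, then the turn about the world's z in rad. In form: [[dx, dy, dz, yaw], ...]. A call has 1 to 20 rows; each row shifts and turns the commanded pose from where the row before left it; what a row does not reach is not made up. A row lasts 1/10 s, in which the tool goes at most 50 mm and 8.59 degrees, less where a joint would pass 70% of its speed; a pose out of reach is approached as far as the arm can. A call is refused whole if a number of a shift passes 5 or a number of a turn 0.15, either way. A call with a gripper value outside its range is refused whole. OPENING is the closure, from 0 (fully open) to 1 (shut), set as the call begins (- or left out, the last holds). The fingers move at their own pace and stop on an object; FORCE is the grip in N (left out, the last holds). Time passes only in rows, so rows that do not move let the fingers close. It gives the time, the measured TCP pose, the force and the opening at its end, in the units of the state.
- arm.get_state(): the state, without advancing time (a new reading comes with each control period).
- arm.grab_frame(name): name is "scene" or "top" or "wrist"; returns a dict with "image" (480x640x3 uint8, red, green, blue), "depth" (480x640 float32, m along the optical axis (not along the pixel's ray), 0 where there is no reading), "vfov" (degrees; the focal length in pixels is half the picture's height over the tangent of half this angle, whatever the lens; pixels are square), "cx", "cy" (the principal point, pixels), "k1" (the pictures are not rectified: a ray, as slopes to the right and down, at radius r is drawn at 1 + k1 r^2 times it, then the intrinsics apply), "rvec" (rotation vector, rad) and "tvec" (3), from world to camera coordinates, as OpenCV has them. Camera axes: x right, y down, z forward; pixel columns grow to the right and rows downward; lengths in m; the calibration is good to about 2 mm. A picture is of the moment at which its call begins.
- arm.job_done(): hands the job in, once; it reports no verdict.
The state is a dict: "t": time; "q": joint angles; "qd": joint speeds; "joint_efforts": joint torques, N m; "eef_pos": TCP position; "ee_rot": TCP orientation; "force": force on the tool from outside, world axes, zero at the start; "moment": the same for the moment, N m; "width": finger opening in m.
Only numpy, scipy, OpenCV 4.12 (cv2) and the standard library are available. Lean on these libraries where they do the work, as an engineer would, in place of code of your own. Each camera call takes 0.05 s, during which the arm holds its last target.

## Working session

There is one attempt and no reset: what is moved stays moved. The work goes in short steps, Python scripts to look and compute and a shell command to move; the robot and the scene stay as the last step left them, time stands still between calls to the robot, and variables do not carry over. Pictures are saved under pics/ and viewed, and the job is handed in when it is done.

```bash
ls; mkdir -p pics; cat > h.py <<'E'
import numpy as np, cv2
from station import arm
def K(f):
    fl=240/np.tan(np.radians(f["vfov"])/2); return np.array([[fl,0,f["cx"]],[0,fl,f["cy"]],[0,0,1.]])
def ray(f,uv):
    d=np.array([f["k1"],0,0,0,0.])
    p=cv2.undistortPoints(np.array(uv,float).reshape(-1,1,2),K(f),d).reshape(-1,2)
    R=cv2.Rodrigues(np.array(f["rvec"],float))[0]; t=np.array(f["tvec"],float).ravel()
    return -R.T@t, np.c_[p,np.ones(len(p))]@R   # origin, dirs (unit depth)
def onz(f,uv,z):
    o,d=ray(f,uv); return o+d*((z-o[2])/d[:,2])[:,None]
def dep(f,uv):
    o,d=ray(f,uv); uv=np.array(uv).reshape(-1,2).astype(int); return o+d*f["depth"][uv[:,1],uv[:,0]][:,None]
def proj(f,P):
    d=np.array([f["k1"],0,0,0,0.]); return cv2.projectPoints(np.array(P,float).reshape(-1,1,3),np.array(f["rvec"],float),np.array(f["tvec"],float),K(f),d)[0].reshape(-1,2)
def grab(n,save=None):
    f=arm.grab_frame(n)
    if save: cv2.imwrite("pics/"+save,f["image"][:,:,::-1]); np.save("pics/"+save[:-4]+".npy",f,allow_pickle=True)
    return f
def load(s): return np.load("pics/"+s+".npy",allow_pickle=True).item()
E
python3 - <<'E'
from h import *
for n in("scene","top","wrist"):
    f=grab(n,n+"0.png"); print(n,f["vfov"],ray(f,[[320,240]]))
print(arm.get_state())
E
```

```text
pics
scene 53.189184363762074 (array([ 0.04855005, -0.0958771 ,  0.67140463]), array([[ 0.54490138,  0.44936863, -0.708057  ]]))
top 42.237915932845134 (array([0.34868496, 0.27252602, 1.02381951]), array([[ 0.17148988,  0.02628882, -0.98485042]]))
wrist 66.47645628167592 (array([0.33835995, 0.58863707, 0.38400566]), array([[-0.24902012,  0.10431608, -0.96300734]]))
{'t': 0.15, 'q': array([ 1.45210796e+00,  3.59227995e-01,  1.12737031e-02, -2.64656773e-04,
       -1.22409749e+00, -2.88118148e-01]), 'qd': array([ 1.55102942e-06, -3.04672099e-03,  1.76451631e-03,  2.74623480e-03,
        4.63588308e-04, -4.08365221e-04]), 'joint_efforts': array([-8.27356434e-04, -5.83275211e+01,  2.93290204e+01,  7.00116009e+00,
        8.79623025e-03, -1.03395407e-04]), 'eef_pos': array([0.26701748, 0.61978541, 0.40393422]), 'ee_rot': array([ 3.14031824e+00, -1.18198894e-04, -4.06896523e-01]), 'force': array([ 0.25088139,  0.0956517 , -0.5132586 ]), 'moment': array([-0.04173976, -0.04831057, -0.01600774]), 'width': 0.08753873578097932}
```

View pics/scene0.png

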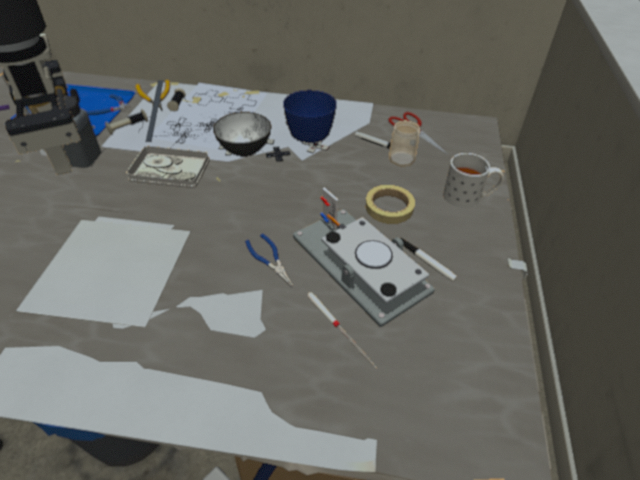

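View pics/top0.png

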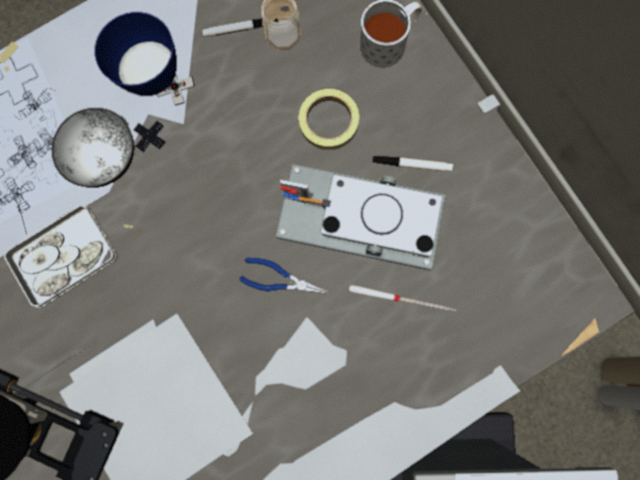

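View pics/wrist0.png

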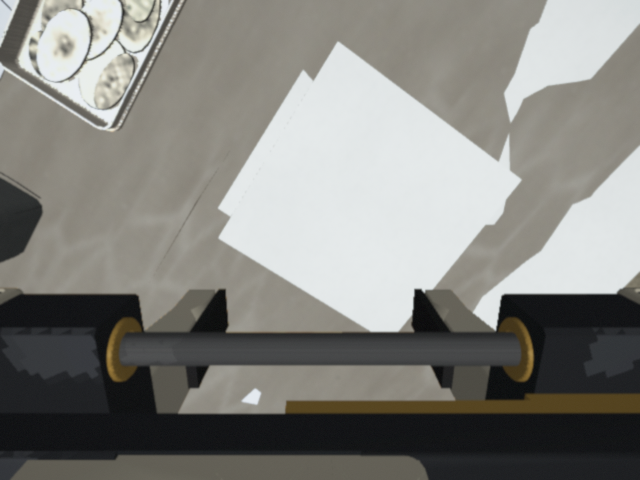

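The top view shows the mount with the left pad at about (331,225), the right pad at (424,243), and the marks near (293,188). In the scene view the pads are at (333,237) and (388,290). Next I'll triangulate.

```bash
cat >> h.py <<'E'
def blob(f,u,v,r=14,th=70):
    im=f["image"][v-r:v+r+1,u-r:u+r+1].max(2)
    n,l,s,c=cv2.connectedComponentsWithStats((im<th).astype(np.uint8))
    k=1+np.argmin([np.hypot(*(c[i]-r))+ (1e3 if s[i,4]<15 else 0) for i in range(1,n)])
    return c[k]+[u-r,v-r], s[k]
def tri(*fs):
    A=np.zeros((3,3));b=np.zeros(3);L=[]
    for f,uv in fs:
        o,d=ray(f,[uv]);d=d[0]/np.linalg.norm(d[0]);M=np.eye(3)-np.outer(d,d);A+=M;b+=M@o;L.append((o,M))
    p=np.linalg.solve(A,b);return p,[np.linalg.norm(M@(p-o)) for o,M in L]
E
python3 - <<'E'
from h import *
T=load("top0");S=load("scene0")
P={}
for n,t,s in(("L",(331,225),(333,237)),("R",(424,243),(388,290))):
    bt,st=blob(T,*t);bs,ss=blob(S,*s);print(n,bt,st,bs,ss)
    P[n],r=tri((T,bt),(S,bs));print(P[n],r,onz(T,[bt],.06),onz(S,[bs],.06),dep(T,[bt]),dep(S,[bs]))
d=P["L"]-P["R"];print(np.linalg.norm(d),"yaw",np.arctan2(-d[0],d[1]))
for f,n,(a,b,c,e) in((T,"t",(265,355,150,240)),(S,"s",(300,360,175,245))):
    cv2.imwrite(f"pics/z{n}.png",cv2.resize(f["image"][c:e,a:b,::-1],None,fx=8 if n=="s" else 6,fy=8 if n=="s" else 6,interpolation=cv2.INTER_NEAREST))
E
```

```text
L [330.89502762 223.96132597] [  6   6  16  15 181] [332.6460177  236.80530973] [  8   8  13  12 113]
[0.54185735 0.28083466 0.05865671] [np.float64(0.0003716488248179377), np.float64(0.0003716488248179427)] [[0.54185913 0.28056406 0.06      ]] [[0.54047525 0.28023729 0.06      ]] [[0.54217351 0.28057714 0.05843145]] [[0.54283606 0.28204231 0.0570658 ]]
R [424.34042553 243.18617021] [  7   7  16  15 188] [388.00671141 289.36241611] [  7   8  15  12 149]
[0.50763132 0.13482458 0.05817359] [np.float64(0.0005332342334446187), np.float64(0.0005332342334445159)] [[0.50769545 0.13468068 0.06      ]] [[0.50583405 0.1344829  0.06      ]] [[0.50784912 0.13454747 0.05906859]] [[0.50613985 0.13463695 0.05959115]]
0.14996866051126687 yaw -0.23025153087011607
```

View pics/zt.png

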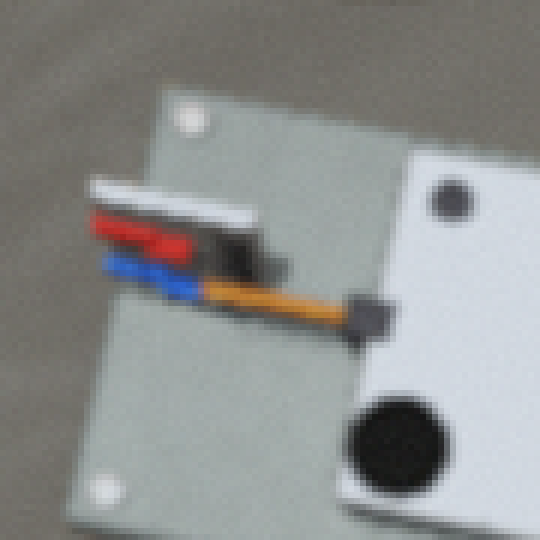

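View pics/zs.png

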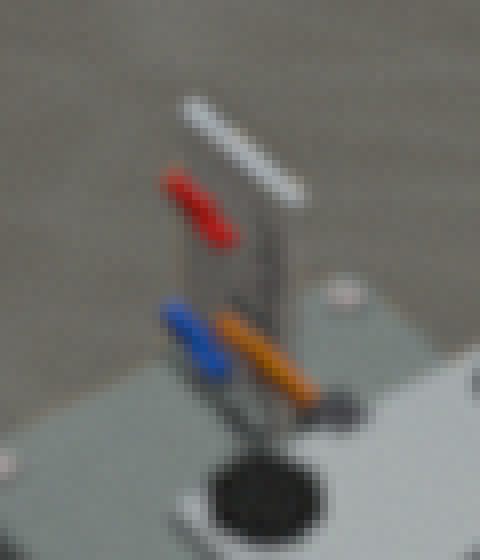

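```bash
cat >> h.py <<'E'
MC=None
def mount(L,R):
    d=L-R; y=np.array([d[0],d[1],0]);y/=np.linalg.norm(y);x=np.array([y[1],-y[0],0])
    c=(L+R)/2+0.033*x; c[2]=0
    return c,np.array([x,y,[0,0,1.]])
C,MR=mount(np.array([0.54185735,0.28083466,.06]),np.array([0.50763132,0.13482458,.06]))
def tom(p): return MR@(np.array(p)-C)
def tow(m): return C+MR.T@np.array(m,float)
E
python3 - <<'E'
from h import *
T=load("top0");S=load("scene0")
zt=lambda u,v:((u+.5)/6-.5+265,(v+.5)/6-.5+150)
zs=lambda u,v:((u+.5)/8-.5+300,(v+.5)/8-.5+175)
for n,t,s in(("red",(190,249),(236,240)),("blue",(198,293),(226,372)),("ptr",(205,289),(220,318)),("ptrbase",(345,314),(315,402)),("redout",(92,222),(168,180)),("blueout",(105,263),(168,305))):
    p,r=tri((T,zt(*t)),(S,zs(*s)));print(n,p.round(4),tom(p).round(4),np.round(r,4))
print(C,proj(S,[tow([-.033,.136,.05]),tow([0,.136,.05])]),zs(220,318))
print(proj(T,[tow([-.033,.136,.05]),tow([0,.136,.05])]),zt(205,289))
# file, pliers etc fine
E
```

```text
red [0.5939 0.3339 0.0718] [0.0056 0.1385 0.0718] [0.0003 0.0003]
blue [0.5925 0.3344 0.0295] [0.004  0.1387 0.0295] [0.0005 0.0005]
ptr [0.5872 0.3317 0.0527] [-0.0005  0.1348  0.0527] [0.0004 0.0004]
ptrbase [0.5786 0.2947 0.0542] [-0.0004  0.0969  0.0542] [0.001 0.001]
redout [0.6014 0.3604 0.0712] [0.0068 0.166  0.0712] [0.0006 0.0006]
blueout [0.601  0.3601 0.0307] [0.0065 0.1656 0.0307] [0.0001 0.0001]
[0.55687343 0.20029828 0.        ] [[313.20348466 221.63390599]
 [327.05076834 214.91342615]] (327.0625, 214.3125)
[[293.58335416 217.53210647]
 [298.0449265  197.92210045]] (298.75, 197.75)
```

```bash
python3 -m handwheel '[[2.67,-3.56,0,0.02],[2.67,-3.56,0,0.02],[2.67,-3.56,0,0.02],[2.67,-3.56,0,0.02],[2.67,-3.56,0,0.02],[2.67,-3.56,0,0.02],[2.67,-3.56,0,0.02],[2.67,-3.56,0,0.02],[2.67,-3.56,0,0.017],[0,0,0,0],[0,0,0,0]]' 1 20
python3 -c "
from h import *
grab('wrist','w1.png')"
python3 -m handwheel '[[0,-4,0,0],[0,-4,0,0],[0,-4,0,0],[0,-4.5,0,0],[0,0,0,0],[0,0,0,0],[0,0,0,0]]'
python3 -c "
from h import *
f=grab('wrist','w2.png');grab('scene','s2.png');print(arm.get_state())"
```

```text
t: 1.25
eef_pos: [0.5079, 0.2984, 0.4044]
ee_rot: [3.141, 0.0, -0.232]
force: [0.2, 1.0, -0.1]
width: 0.0052
t: 2.0
eef_pos: [0.5073, 0.1357, 0.4047]
ee_rot: [-3.141, -0.0, -0.229]
force: [0.5, 0.5, 0.9]
width: 0.0003
{'t': 2.1, 'q': array([ 6.35389731e-01,  1.11723306e-01, -3.15603618e-01, -5.37167369e-05,
       -1.14350657e+00,  7.07375598e-01]), 'qd': array([-0.00255933,  0.00051695, -0.00248571,  0.00205045, -0.0009027 ,
        0.00219008]), 'joint_efforts': array([-2.48398930e-01, -3.79502141e+01,  2.84242290e+01,  6.73885167e+00,
        7.30395271e-02, -9.86517349e-03]), 'eef_pos': array([0.507371  , 0.13584061, 0.40456472]), 'ee_rot': array([-3.14158914e+00,  6.13115542e-05, -2.28053260e-01]), 'force': array([-0.833497  ,  0.18816185,  0.04076546]), 'moment': array([-0.03024267, -0.03830293, -0.00131233]), 'width': -7.637423443435391e-05}
```

View pics/w1.png

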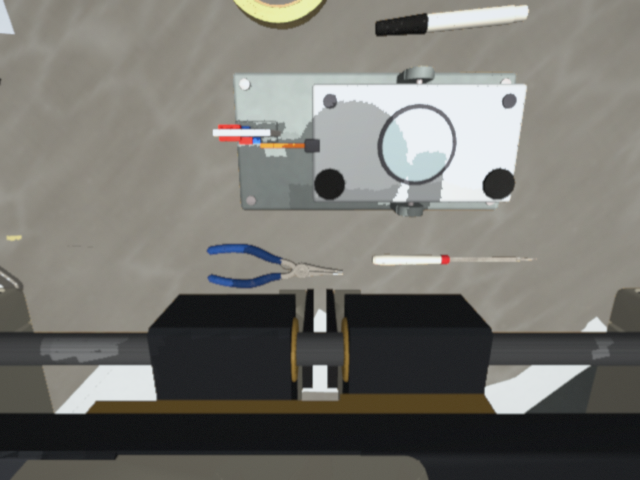

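View pics/w2.png

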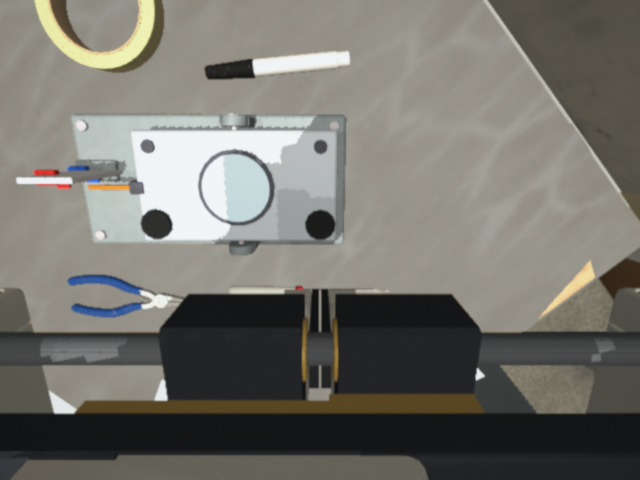

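View pics/s2.png

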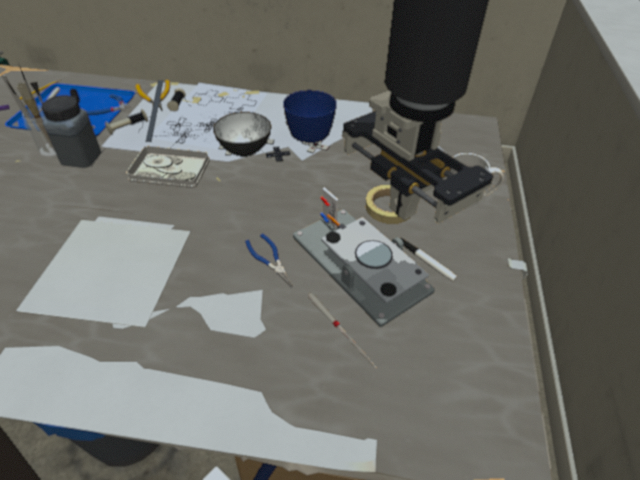

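```bash
python3 -m handwheel '[[-3.3,1.6,-2.7,0],[-3.3,1.6,-2.7,0],[-3.4,1.8,-2.6,0],[0,0,0,0],[0,0,0,0],[0,0,0,0]]'
python3 -c "
from h import *
f=grab('wrist','w3.png');print(ray(f,[[320,240]]),proj(f,[tow([0,.136,.05])]))"
python3 -m handwheel '[[0,4,0,0],[0,4,0,0],[0,4,0,0],[0,0,0,0],[0,0,0,0],[0,0,0,0]]'
python3 -c "
from h import *
f=grab('wrist','w4.png');print(ray(f,[[320,240]]),proj(f,[tow([0,.136,.05])]))
for n in('w3','w4'):
    f=load(n);u,v=proj(f,[tow([0,.14,.05])])[0].astype(int);a=max(u-45,0);b=max(v-35,0);print(n,a,b)
    cv2.imwrite('pics/z'+n+'.png',cv2.resize(f['image'][b:b+70,a:a+90,::-1],None,fx=8,fy=8,interpolation=0))
"
```

```text
t: 2.7
eef_pos: [0.408, 0.1855, 0.3253]
ee_rot: [-3.141, -0.001, -0.228]
force: [-0.1, -0.3, -0.6]
width: 0.0003
(array([0.48366988, 0.16750186, 0.30554262]), array([[-0.2624397 ,  0.06047365, -0.96319486]])) [[22.29983285 29.77841801]]
t: 3.35
eef_pos: [0.4078, 0.3038, 0.3247]
ee_rot: [3.141, 0.0, -0.231]
force: [0.1, -0.5, 0.1]
width: 0.0005
(array([0.48339043, 0.28564685, 0.3047889 ]), array([[-0.26356361,  0.06024587, -0.96290221]])) [[202.16560506 -22.33648031]]
w3 0 0
w4 150 0
```

View pics/zw3.png

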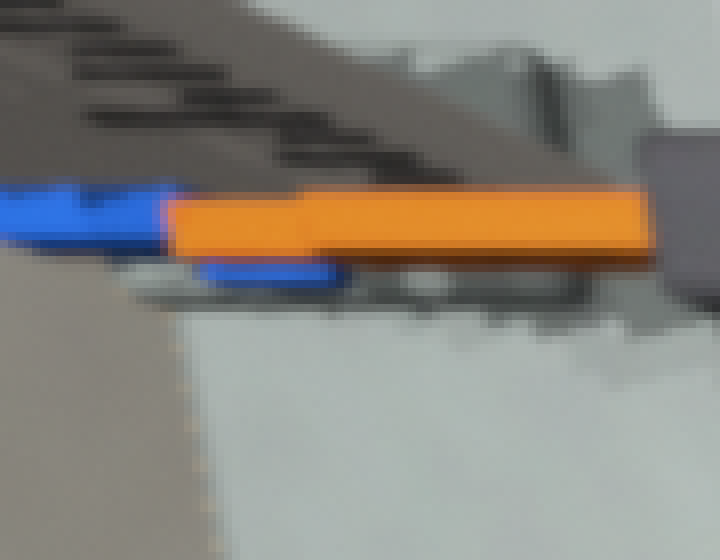

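View pics/zw4.png

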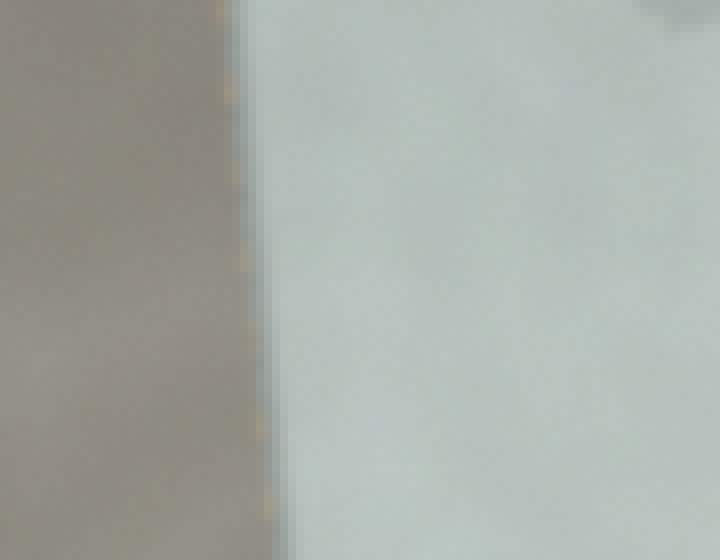

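```bash
python3 -m handwheel '[[2.7,0,0,0],[2.7,0,0,0],[0,0,0,0],[0,0,0,0],[0,0,0,0]]'
python3 -c "
from h import *
grab('wrist','w5.png')"
python3 -m handwheel '[[0,-3.5,0,0],[0,-3.5,0,0],[0,-3.5,0,0],[0,0,0,0],[0,0,0,0],[0,0,0,0]]'
python3 -c "
from h import *
grab('wrist','w6.png')
for n in('w5','w6'):
    f=load(n);u,v=proj(f,[tow([0,.14,.05])])[0].astype(int);a=max(u-65,0);b=max(v-35,0);print(n,a,b)
    cv2.imwrite('pics/z'+n+'.png',cv2.resize(f['image'][b:b+70,a:a+100,::-1],None,fx=8,fy=8,interpolation=0))
"
```

```text
t: 3.9
eef_pos: [0.4611, 0.3037, 0.3247]
ee_rot: [3.141, 0.0, -0.231]
force: [0.9, 0.1, 0.2]
width: 0.0003
t: 4.55
eef_pos: [0.4613, 0.2, 0.3251]
ee_rot: [-3.141, -0.001, -0.229]
force: [-0.6, 0.4, -1.0]
width: 0.0007
w5 157 37
w6 7 77
```

View pics/zw5.png

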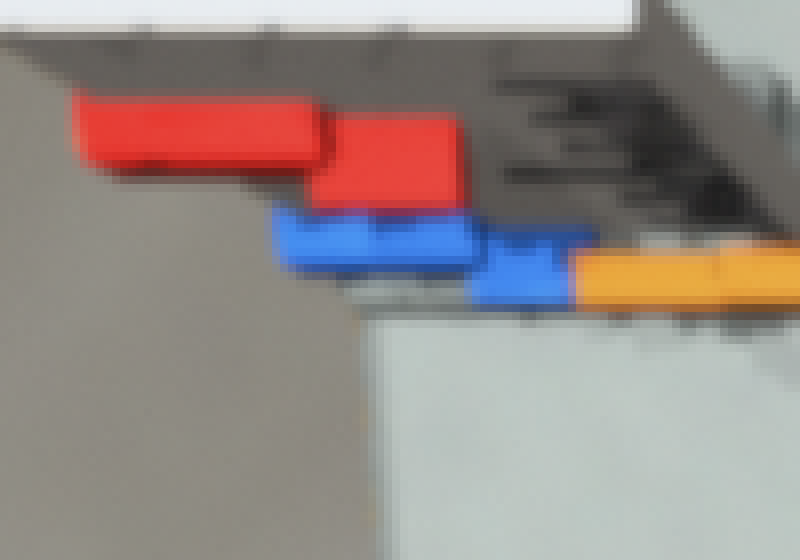

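View pics/zw6.png

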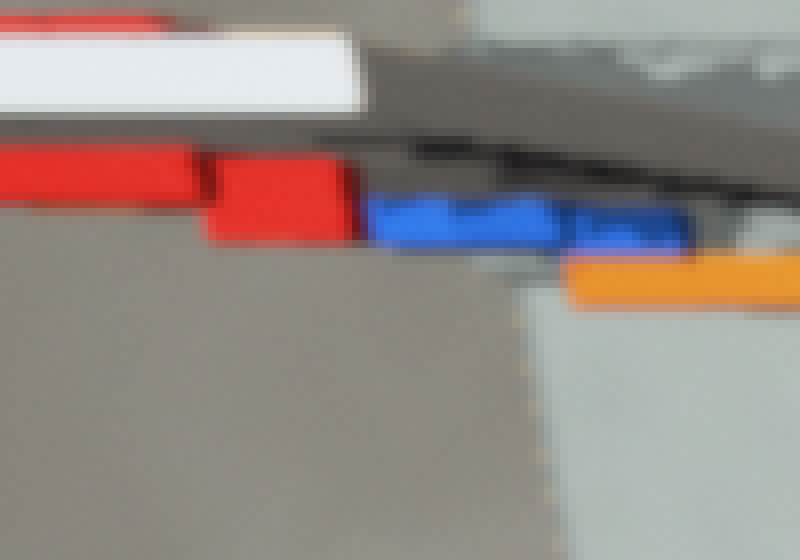

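```bash
python3 - <<'E'
from h import *
A=load("w5");B=load("w6");T=load("top0");S=load("scene0")
z=lambda o,p:((p[0]+.5)/8-.5+o[0],(p[1]+.5)/8-.5+o[1])
for n,a,b in(("redfront",(463,210),(350,242)),("redback",(460,116),(345,158)),("blueback",(597,232),(692,208)),("ptrfront",(577,307),(568,308)),("ptrback",(577,250),(562,255))):
    p,r=tri((A,z((157,37),a)),(B,z((7,77),b)));print(n,tom(p).round(4),np.round(r,4))
# plane at x from lateral only
E
```

```text
redfront [0.0021 0.1391 0.0714] [0.0001 0.0001]
redback [0.0082 0.139  0.0704] [0.0001 0.0001]
blueback [0.0083 0.1395 0.0257] [0.0001 0.0001]
ptrfront [-0.0015  0.1357  0.0521] [0.0001 0.0001]
ptrback [0.0026 0.1354 0.0522] [0.0001 0.0001]
```

```bash
python3 - <<'E'
from h import *
for n,o,pts in(("w5",(157,37),dict(red=[(400,160),(430,150)],blue=[(530,270),(510,290)],ptr=[(650,280),(760,280)])),("w6",(7,77),dict(red=[(280,200),(310,190)],blue=[(630,225),(650,235)],ptr=[(640,280),(700,280)]))):
    f=load(n)
    for k,v in pts.items():
        q=np.array(v)/8+o; print(n,k,[tom(x).round(4).tolist() for x in dep(f,q)])
E
```

```text
w5 red [[0.0049, 0.1429, 0.0722], [0.0057, 0.1409, 0.0712]]
w5 blue [[0.0044, 0.1443, 0.0295], [0.003, 0.1465, 0.0281]]
w5 ptr [[0.0002, 0.1297, 0.0512], [-0.0, 0.1207, 0.0528]]
w6 red [[0.0049, 0.1434, 0.0716], [0.0056, 0.1411, 0.0715]]
w6 blue [[0.0064, 0.1431, 0.029], [0.0056, 0.1411, 0.0295]]
w6 ptr [[0.0005, 0.1296, 0.0515], [0.0003, 0.1234, 0.0537]]
```

```bash
python3 -m handwheel '[[2.3,-3.2,-3,0],[2.35,-3.3,-3,0],[0,0,-0.7,0],[0,0,0,0],[0,0,0,0],[0,0,0,0],[0,0,0,0]]'
python3 -c "
from h import *
f=grab('scene','s3.png');print(arm.get_state()['force'])
cv2.imwrite('pics/zs3.png',cv2.resize(f['image'][175:315,290:450,::-1],None,fx=5,fy=5,interpolation=cv2.INTER_CUBIC))
"
```

```text
t: 5.3
eef_pos: [0.5076, 0.1358, 0.259]
ee_rot: [-3.14, -0.001, -0.228]
force: [-0.4, 0.1, -0.4]
width: 0.0004
[-0.15988473 -0.44130068  0.25245196]
```

View pics/zs3.png

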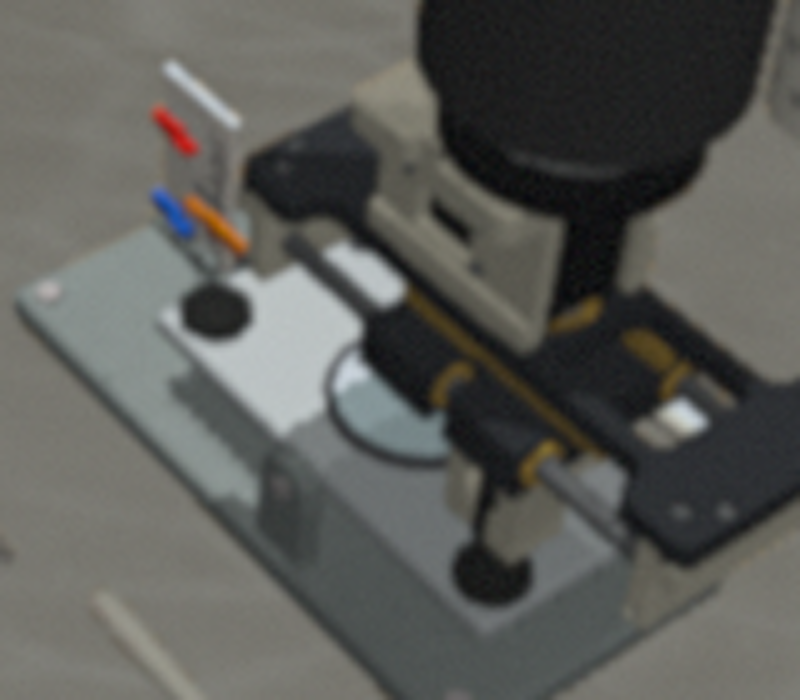

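```bash
cat >> h.py <<'E'
def look(n):
    f=grab('scene',n+'.png'); st=arm.get_state(); im=f['image'].astype(int)
    print('t',st['t'],'z',st['eef_pos'][2].round(4),'F',st['force'].round(1))
    cv2.imwrite('pics/z'+n+'.png',cv2.resize(f['image'][175:245,300:370,::-1],None,fx=8,fy=8,interpolation=0))
    w=grab('wrist',n+'w.png')
E
python3 -m handwheel '[[0,0,-1,0],[0,0,-0.8,0],[0,0,-0.3,0],[0,0,-0.3,0],[0,0,-0.3,0],[0,0,0,0],[0,0,0,0],[0,0,0,0]]'
python3 -c "
from h import *
look('s4')
for a in np.arange(0,.2,.02): print(a.round(2),proj(load('s4'),[tow([0,.136*np.cos(a),.05+.136*np.sin(a)])])[0].round(1))"
```

```text
t: 6.15
eef_pos: [0.5074, 0.1344, 0.231]
ee_rot: [3.141, 0.001, -0.23]
force: [-3.3, -1.5, 5.0]
width: 0.0005
t 6.2 z 0.231 F [-3.8 -1.5  4.6]
0.0 [327.1 214.9]
0.02 [327.1 213.9]
0.04 [327.2 212.8]
0.06 [327.2 211.8]
0.08 [327.3 210.8]
0.1 [327.5 209.8]
0.12 [327.6 208.9]
0.14 [327.7 207.9]
0.16 [327.9 206.9]
0.18 [328.1 206. ]
```

View pics/zs4.png

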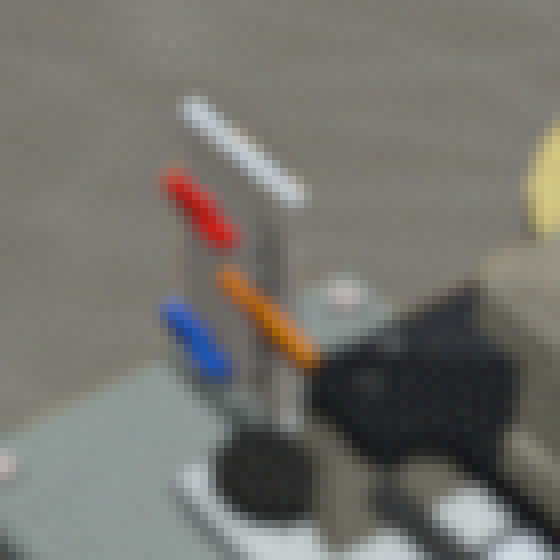

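View pics/s4w.png

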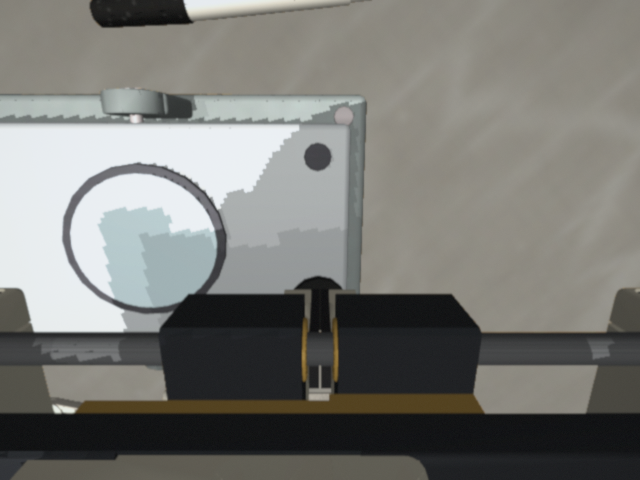

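```bash
python3 -m handwheel '[[0,0,-0.1,0],[0,0,-0.1,0],[0,0,0,0],[0,0,0,0],[0,0,0,0],[0,0,0,0]]'
python3 -c "
from h import *
look('s5')
f=load('s5w');print(np.abs(1))
a=.14
"
```

```text
t: 6.85
eef_pos: [0.5074, 0.1343, 0.2291]
ee_rot: [3.141, 0.001, -0.23]
force: [-3.8, -2.3, 7.0]
width: 0.0003
t 6.9 z 0.2291 F [-3.3 -1.8  8. ]
1
```

View pics/zs5.png

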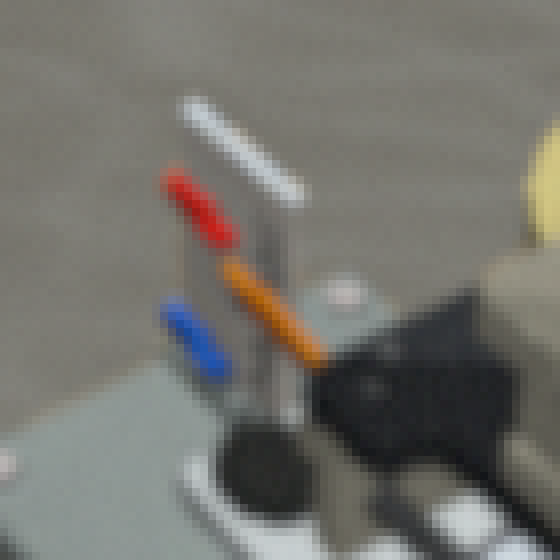

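```bash
python3 -m handwheel '[[0,0,-0.05,0],[0,0,0,0],[0,0,0,0],[0,0,0,0],[0,0,0,0],[0,0,0,0],[0,0,0,0],[0,0,0,0],[0,0,0,0],[0,0,0,0],[0,0,0,0],[0,0,0,0]]'
cat > m.py <<'E'
from h import *
import sys
def ends(n):
    f=load(n);im=f['image'][180:235,312:345];h=cv2.cvtColor(im,cv2.COLOR_RGB2HSV).astype(int);out={}
    for k,m in dict(red=((h[...,0]<6)|(h[...,0]>174))&(h[...,1]>140),org=(h[...,0]>8)&(h[...,0]<25)&(h[...,1]>120),blue=(h[...,0]>100)&(h[...,0]<125)&(h[...,1]>120)).items():
        v,u=np.nonzero(m);u=u+312;v=v+180
        if len(u)<4: continue
        l=cv2.fitLine(np.c_[u,v].astype(np.float32),cv2.DIST_L2,0,.01,.01).ravel();d=l[:2]*np.sign(l[0]);s=(np.c_[u,v]-l[2:])@d
        out[k]=[(l[2:]+d*(s.min()-.5)).round(1).tolist(),(l[2:]+d*(s.max()+.5)).round(1).tolist()]
    return f,out
for n in sys.argv[1:]:
    f,o=ends(n);print(n,o)
    # height of pointer tip: ray vs plane x_m=0 ; red inner: plane x_m=.005
    for k,i,x in(("org",0,0),("red",1,.0045),("blue",1,.0045)):
        if k in o:
            c,d=ray(f,[o[k][i]]);c=tom(c);d=MR@d[0];print("  ",k,(c+d*(x-c[0])/d[0]).round(4))
E
python3 -c "
from h import *
look('s6')"; python3 m.py scene0 s4 s5 s6
```

```text
t: 8.15
eef_pos: [0.5074, 0.1344, 0.2286]
ee_rot: [3.141, 0.001, -0.23]
force: [-2.6, -1.3, 6.4]
width: 0.0004
t 8.2 z 0.2286 F [-3.5 -1.   6.3]
scene0 {'red': [[320.8, 196.5], [328.4, 205.3]], 'org': [[326.6, 213.7], [338.6, 225.1]], 'blue': [[320.7, 212.6], [327.3, 221.4]]}
   org [0.     0.1375 0.052 ]
   red [0.0045 0.1386 0.0705]
   blue [0.0045 0.1402 0.0273]
s4 {'red': [[320.8, 196.5], [328.4, 205.3]], 'org': [[326.9, 208.4], [339.1, 220.6]], 'blue': [[320.7, 212.6], [327.3, 221.4]]}
   org [0.     0.1372 0.0659]
   red [0.0045 0.1386 0.0705]
   blue [0.0045 0.1402 0.0273]
s5 {'red': [[320.8, 196.5], [328.4, 205.3]], 'org': [[327.4, 206.9], [339.9, 220.8]], 'blue': [[320.7, 212.6], [327.4, 221.4]]}
   org [0.     0.1358 0.0707]
   red [0.0045 0.1386 0.0705]
   blue [0.0045 0.1398 0.0276]
s6 {'red': [[320.8, 196.5], [328.4, 205.3]], 'org': [[327.6, 206.7], [340.0, 220.6]], 'blue': [[320.7, 212.6], [327.3, 221.4]]}
   org [0.     0.1352 0.0716]
   red [0.0045 0.1386 0.0705]
   blue [0.0045 0.1402 0.0273]
```

View pics/zs6.png

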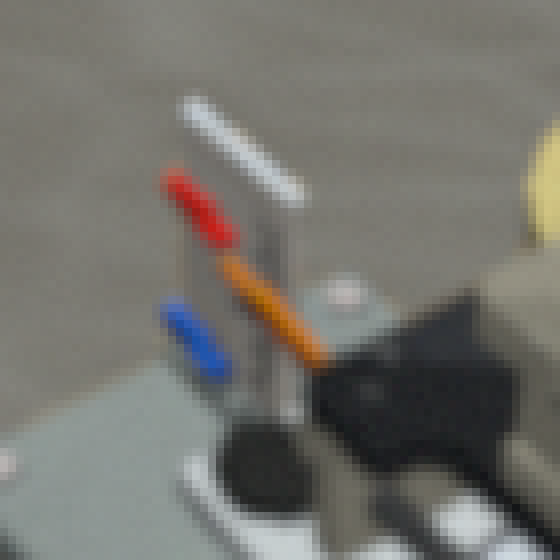

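```bash
python3 -m handwheel '[[0,0,-0.0,0],[0,0,1,0],[0,0,2,0],[0,0,3,0],[0,0,0,0],[0,0,0,0],[0,0,0,0],[0,0,0,0],[0,0,0,0]]'
python3 -c "
from h import *
look('s7')"; python3 m.py s7
python3 -m handwheel '[[0.85,3.6,0,0],[0.85,3.6,0,0],[0.85,3.7,0,0],[0.85,3.7,0,0],[0,0,0,0],[0,0,0,0],[0,0,0,0],[0,0,0,0]]'
python3 -c "
from h import *
f=grab('scene','s8.png');cv2.imwrite('pics/zs8.png',cv2.resize(f['image'][165:315,280:450,::-1],None,fx=4.5,fy=4,interpolation=cv2.INTER_CUBIC))
grab('wrist','s8w.png')"
```

```text
t: 9.15
eef_pos: [0.5076, 0.1347, 0.2877]
ee_rot: [3.141, 0.001, -0.23]
force: [0.4, -0.1, -0.3]
width: 0.0
t 9.2 z 0.2878 F [0.  0.4 0.1]
s7 {'red': [[320.9, 196.5], [328.4, 205.3]], 'org': [[327.1, 214.2], [338.6, 225.1]], 'blue': [[320.7, 212.6], [327.3, 221.4]]}
   org [0.     0.1359 0.0519]
   red [0.0045 0.1386 0.0705]
   blue [0.0045 0.1402 0.0273]
t: 10.05
eef_pos: [0.5415, 0.2798, 0.2884]
ee_rot: [3.141, 0.0, -0.231]
force: [-0.7, 0.3, 0.0]
width: 0.0001
```

View pics/zs8.png

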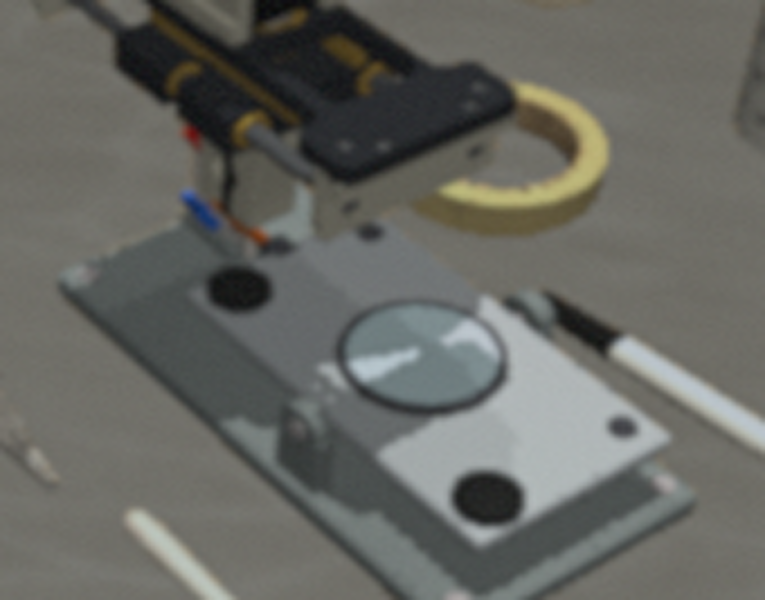

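View pics/s8w.png

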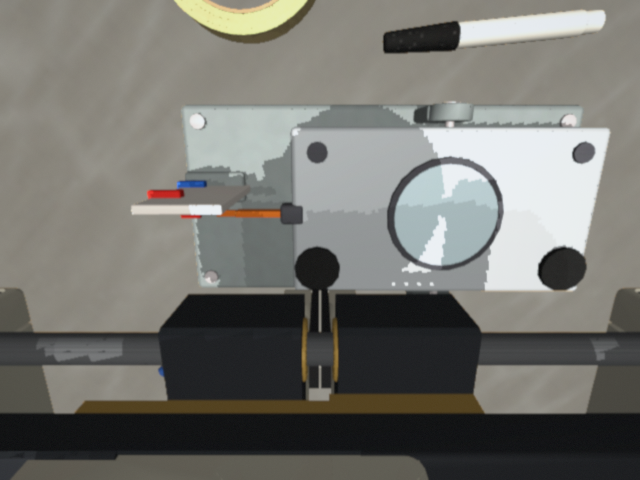

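```bash
python3 -m handwheel '[[0,0,-2.5,0],[0,0,-1.5,0],[0,0,-0.8,0],[0,0,-0.3,0],[0,0,-0.3,0],[0,0,-0.4,0],[0,0,0,0],[0,0,0,0],[0,0,0,0],[0,0,0,0]]'
cat > tilt.py <<'E'
from h import *
import sys
def tilt(n):
    f=load(n);v,u=np.mgrid[0:285:3,0:640:3];uv=np.c_[u.ravel(),v.ravel()]
    uv=uv[f['depth'][uv[:,1],uv[:,0]]>0];p=dep(f,uv);m=(MR@(p-C).T).T
    c=f['image'][uv[:,1],uv[:,0]]
    ok=(m[:,0]>-.02)&(m[:,0]<.045)&(abs(m[:,1])<.085)&(np.hypot(m[:,0],m[:,1])>.042)&(abs(m[:,2]-.055)<.025)
    ok&=(np.hypot(m[:,0]-.035,abs(m[:,1])-.075)>.012)
    m=m[ok]
    for _ in range(4):
        A=np.c_[m,np.ones(len(m))];s=np.linalg.lstsq(A[:,[0,1,3]],m[:,2],rcond=None)[0];r=abs(A[:,[0,1,3]]@s-m[:,2]);m=m[r<max(.002,2*np.median(r))]
    print(n,"tilt(+right down)",np.arctan(s[1]).round(4),"xslope",s[0].round(4),"z0",s[2].round(4),len(m))
for n in sys.argv[1:]: tilt(n)
E
python3 -c "
from h import *
look('s9')"; python3 tilt.py s4w s5w s6w s7w s8w s9w; python3 m.py s9
```

```text
t: 11.15
eef_pos: [0.5418, 0.2808, 0.2312]
ee_rot: [-3.141, -0.001, -0.23]
force: [-2.4, -0.5, 5.2]
width: 0.0004
t 11.2 z 0.2312 F [-1.4 -1.1  4.8]
s4w tilt(+right down) 0.109 xslope 0.0008 z0 0.0551 2610
s5w tilt(+right down) 0.1362 xslope 0.0018 z0 0.0551 2536
s6w tilt(+right down) 0.1435 xslope -0.0 z0 0.0552 2528
s7w tilt(+right down) -0.0021 xslope -0.0005 z0 0.0552 1885
s8w tilt(+right down) -0.002 xslope 0.0013 z0 0.0552 1887
s9w tilt(+right down) -0.1098 xslope 0.0007 z0 0.0552 2673
s9 {'org': [[315.7, 194.1], [337.3, 223.7]]}
   org [0.     0.1738 0.0765]
```

View pics/s9.png

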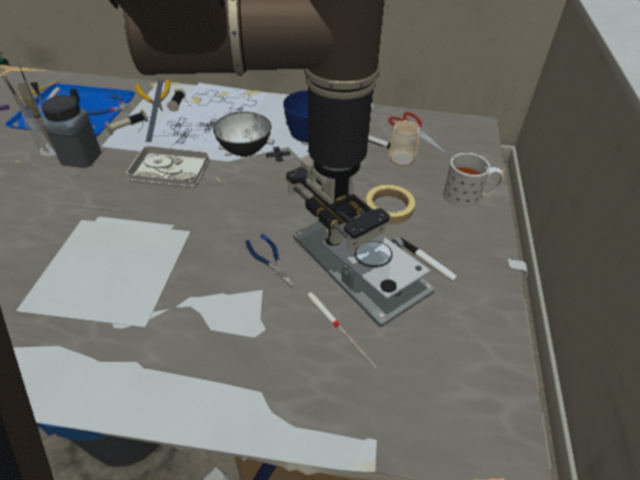

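View pics/s9w.png

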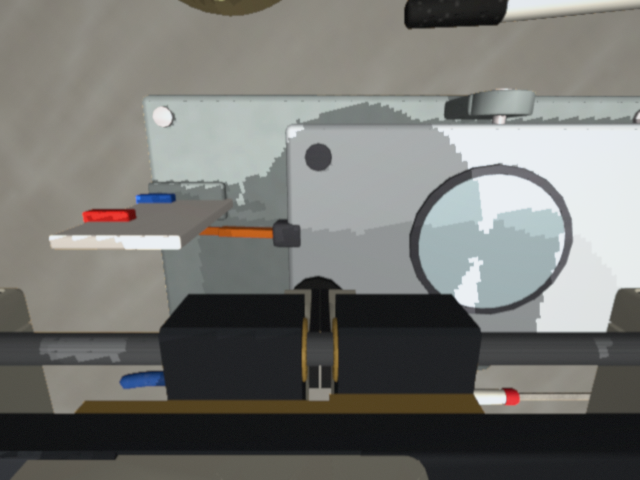

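```bash
python3 - <<'E'
from h import *
f=load('s9w');im=f['image'];h=cv2.cvtColor(im,cv2.COLOR_RGB2HSV).astype(int)
for k,m in dict(red=((h[...,0]<6)|(h[...,0]>174))&(h[...,1]>140),blue=(h[...,0]>100)&(h[...,0]<125)&(h[...,1]>120)).items():
    m=m.copy();m[:190]=0;m[222:]=0;m[:,200:]=0
    v,u=np.nonzero(m);p=dep(f,np.c_[u,v]);q=(MR@(p-C).T).T;print(k,len(u),np.percentile(q,[10,50,90],axis=0).round(4).tolist())
E
python3 -m handwheel '[[0,0,-0.15,0],[0,0,-0.15,0],[0,0,0,0],[0,0,0,0],[0,0,0,0],[0,0,0,0]]'
python3 -c "
from h import *
look('s10')"; python3 tilt.py s10w
```

```text
red 601 [[0.0141, 0.1486, 0.0707], [0.0158, 0.1558, 0.0732], [0.0174, 0.1636, 0.0741]]
blue 335 [[0.0141, 0.1487, 0.0287], [0.0159, 0.156, 0.0311], [0.0173, 0.1636, 0.0321]]
t: 11.85
eef_pos: [0.5418, 0.2809, 0.2284]
ee_rot: [-3.141, -0.001, -0.229]
force: [-3.2, -1.1, 5.9]
width: 0.0007
t 11.9 z 0.2284 F [-2.1 -2.1  7.7]
s10w tilt(+right down) -0.1522 xslope 0.0007 z0 0.0553 2583
```

```bash
python3 -m handwheel '[[0,0,-0.08,0],[0,0,0,0],[0,0,0,0],[0,0,0,0],[0,0,0,0],[0,0,0,0],[0,0,0,0],[0,0,0,0],[0,0,0,0],[0,0,0,0],[0,0,0,0],[0,0,0,0],[0,0,0,0]]'
python3 -c "
from h import *
look('s11')"; python3 tilt.py s11w
```

```text
t: 13.25
eef_pos: [0.5418, 0.2809, 0.2277]
ee_rot: [-3.141, -0.001, -0.229]
force: [-3.4, -0.5, 6.9]
width: 0.0004
t 13.3 z 0.2277 F [-3.3 -1.   7.7]
s11w tilt(+right down) -0.1635 xslope -0.0009 z0 0.0553 2551
```

```bash
python3 -m handwheel '[[0,0,1,0],[0,0,2,0],[0,0,3,0],[0,0,4,0],[0,0,4,0],[-4,-2,2,0],[-4,-2,0,0],[-3,-3,0,0],[0,-4,0,0],[0,-4,0,0],[0,0,0,0],[0,0,0,0],[0,0,0,0],[0,0,0,0]]'
python3 -c "
from h import *
look('s12');grab('top','t12.png')
T=load('top0');t=load('t12')
for p in((331,225),(424,243)): print(blob(T,*p)[0],blob(t,*p)[0])"; python3 m.py scene0 s12;  python3 tilt.py s12w
```

```text
t: 14.75
eef_pos: [0.4319, 0.1316, 0.3866]
ee_rot: [-3.142, -0.0, -0.229]
force: [0.0, 0.5, 0.0]
width: 0.0006
t 14.8 z 0.3865 F [-0.3  0.2 -0.1]
[330.89502762 223.96132597] [330.92655367 224.00564972]
[424.34042553 243.18617021] [424.67201426 245.88413547]
scene0 {'red': [[320.8, 196.5], [328.4, 205.3]], 'org': [[326.6, 213.7], [338.6, 225.1]], 'blue': [[320.7, 212.6], [327.3, 221.4]]}
   org [0.     0.1375 0.052 ]
   red [0.0045 0.1386 0.0705]
   blue [0.0045 0.1402 0.0273]
s12 {'red': [[320.8, 196.5], [328.4, 205.3]], 'org': [[327.1, 214.2], [338.6, 225.1]], 'blue': [[320.7, 212.6], [327.3, 221.4]]}
   org [0.     0.1359 0.0519]
   red [0.0045 0.1386 0.0705]
   blue [0.0045 0.1402 0.0273]
s12w tilt(+right down) -0.0021 xslope 0.0012 z0 0.0551 1150
```

View pics/t12.png

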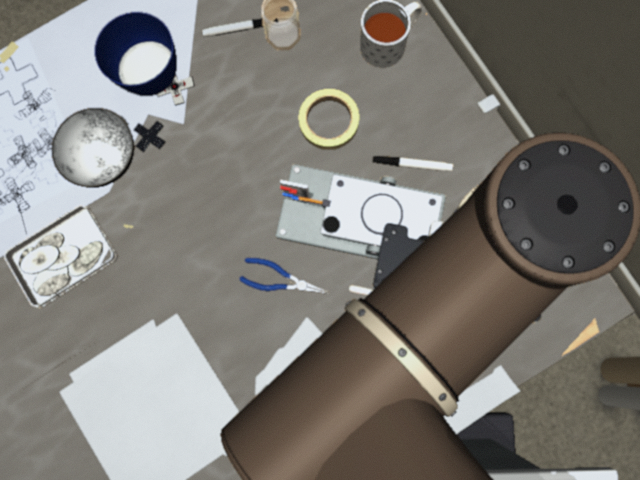

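View pics/s12.png

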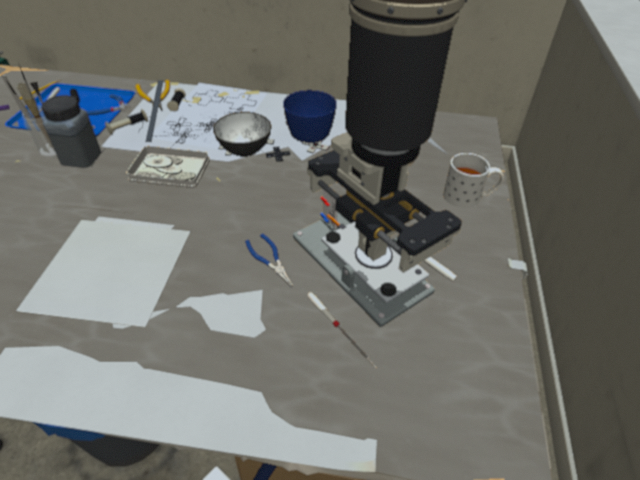

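The pads, marks and tools are all where they were. The right pad is half covered by the gripper in the top view, which explains the shifted blob there. The plate is level and the arm is clear.

```bash
python3 -c "
from h import *
print(arm.job_done())"
```

```text
the job is handed in; nothing more can be done
None
```

I pressed both pads to their marks, let the plate spring back each time, and handed the job in at about 15 s. No verdict is reported on hand-in.

| Press | Plate tilt | Pointer from middle | Mark from middle (estimated) | Held |
|---|---|---|---|---|
| Right pad, red mark | 0.1435 rad | about +19.5 mm | about +19 mm | about 1.3 s at final height |
| Left pad, blue mark | -0.1635 rad | about -22 mm | about -22.5 mm | about 1.3 s at final height |

The fingers pressed with 6 to 8 N during both holds.

**Plate:** It returned to level after each press, reading about -0.002 rad both times. The force on the tool was back near zero.

**Mount and tools:** The marks and the left pad read the same in the pictures as at the start. The mount and the tools looked unmoved.

**Checks that were weak or disagreed:**
- **Blue mark not seen during its press:** the gripper hid the mark and the pointer tip from the scene camera. That press rests on the plate tilt from the wrist camera's depth and the earlier mark measurement.
- **Spread in the blue height:** my estimates ranged from about -22 to -26 mm, so the press was within the 5 mm tolerance on all of them, but less closely checked than the red one.
- **Right pad in the last top picture:** it seemed shifted by 3 pixels, because the gripper half covered it there.

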